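# Stack the hub parts on a reel stand's spindle

### The arm

A 6-joint arm with a two-finger parallel gripper is mounted at the origin on a cart in front of the work surface, level with it; the furniture and walls round the work are solid. World frame = base frame: x ahead of the robot, y to its left, z up, the work surface at z = 0. Lengths are in m, angles in degrees, forces in N, time in s.
With the tool pointing down it reaches from about 0.35 to 0.775 m from the base axis. Payload 7.3 kg.
Tool frame: the origin (TCP) lies at the very end of the fingers, on their centre line; the grasp point (between the pads) lies 19 mm behind it; z points along the fingers, y is the line along which they close (so a half turn about z gives the same grasp; the last joint's range is limited). The gripper opens to 92 mm and grips with 3 to 60 N. Pads are 19 mm wide; open, the fingers measure 130 mm over their backs; the gripper's body (75 mm by 190 mm) begins 47 mm behind the grasp point.
Start: joints at [-76.203, 19.595, 87.324, -0, 73.075, -8.365], TCP at [0.198, -0.486, 0.227] pointing down, gripper open.
Joint ranges: [-145.02, 145.02], [-44.19, 115.74], [2.07, 154.8], [-57.11, 237.11], [16.16, 152.29], [-177.93, 177.93]. Speed limits (degrees/s): [147.25, 147.25, 180, 180, 180, 180].

### API

Orientations are given as a 3x3 rotation matrix whose columns are the frame's x, y, z axes.
In Python, from station import arm gives the robot as it stands.
- The arm moves only by the tool apply_moves, never from a script. Its argument "rows" is a list of rows, each an object of numbers: "ax", "ay", "az": the turn, a rotation vector about the tool's x, y, z in rad; "dx", "dy", "dz": the shift along the tool's x, y, z in mm; "grip": the opening in per cent of the stroke, from 0 (shut) to 100 (fully open). A call has 1 to 12 rows; each row shifts and turns the commanded pose from where the row before left it, along the tool's axes as they then stand; what a row does not reach is not made up. A row lasts 1/8 s, in which the tool goes at most 62.5 mm and 10.7 degrees, less where a joint would pass 70% of its speed; a pose out of reach is approached as far as the arm can. A call is refused whole if a number of a shift passes 62.5 or a number of a turn 0.188, either way. A call with a gripper value outside its range is refused whole. The fingers move at their own pace and stop on an object; "squeeze" is the grip in N (left out, the last holds). Time passes only in rows, so rows that do not move let the fingers close. It gives the time, the measured TCP pose, the force, the opening and the grip force at its end, in the units of the state.
- arm.state(): the state, without advancing time (a new reading comes with each control period).
- arm.read_camera(name): name is "scene" or "top"; returns a dict with "color" (400x640x3 uint8, red, green, blue), "range_z" (400x640 float32, m along the optical axis (not along the pixel's ray), 0 where there is no reading), "fovy" (degrees; the focal length in pixels is half the picture's height over the tangent of half this angle, whatever the lens; pixels are square), "cx", "cy" (the principal point, pixels), "k1" (the pictures are not rectified: a ray, as slopes to the right and down, at radius r is drawn at 1 + k1 r^2 times it, then the intrinsics apply), "R" (3x3) and "t" (3): a world point X has camera coordinates R X + t. Camera axes: x right, y down, z forward; pixel columns grow to the right and rows downward; lengths in m; the calibration is good to about 2 mm. A picture is of the moment at which its call begins.
- arm.job_done(): hands the job in; it is judged then, once.
The state is a dict: "time": time; "joints": joint angles; "qd": joint speeds; "tau": joint torques, N m; "position": TCP position; "tool_rot": TCP orientation; "wrist_force": force on the tool from outside, world axes, zero at the start; "wrist_torque": the same for the moment, N m; "gripper_width": finger opening in m; "finger_force": force on a finger pad.
Only numpy, scipy, OpenCV 4.12 (cv2) and the standard library are available. Lean on these libraries where they do the work, as an engineer would, in place of code of your own. Each camera call takes 0.05 s, during which the arm holds its last target. There are 200 camera calls.

### The job

Build up the hub on the reel stand's upright spindle: thread on the blue spacer first, then the dark steel washer, then the brass bushing with its flange down. Each one must sit fully home, flat on the one below it, before the next goes on. Leave the solder spool, the small dish and the cutters where they are.

Things in the scene. Friction and masses are not known exactly. Their poses are not given: they have to be found in the camera images.
- spindle_seat (a point): Centre of the top of the reel stand's round steel shoulder (26 mm across, 12 mm above the bench), where the spindle's parts sit. From it the threaded steel spindle rises upright, 10 mm in diameter, ending 52 mm above this point; its last 4 mm taper to 5 mm across. z points up along the spindle.
- reel_stand: Grey reel stand, fixed to the bench. Origin: on the spindle's axis, at the bench. y along its long side. Plate 64 mm (x) by 130 mm (y), top 9 mm above the bench, from y = -43 to +87 mm and 32 mm either way in x. A low wire-guide lug, 20 mm (x) by 5 mm (y), stands on it at y = +78 mm, 17 mm above the bench.
- spacer_center (a point): Centre, half-way up, of the blue plastic spacer: a plain tube, 26 mm outside diameter, 14 mm bore, 22 mm high, 20 g or so. It stands loose on the bench; z is its axis, up at the start. Either end may go down.
- washer_center (a point): Centre, half-way up, of the dark steel washer: a thick flat ring, 34 mm outside diameter, 14 mm bore, 6 mm thick, 30 g or so. It lies flat and loose on the bench; z is its axis, up at the start. Either side may go down.
- bushing_center (a point): Centre, half-way up (9 mm above its lower end), of the brass flanged bushing: 18 mm high in all, 14 mm bore; the flange is its lowest 4 mm, 32 mm across, and the barrel above it is 22 mm across. It stands loose on the bench, flange down; z is its axis and points from the flange to the barrel end, 40 g or so.
- solder_spool: Bystander, loose: spool of solder with black flanges, 48 mm across and 33 mm high, standing on end. Origin: centre of its underside.
- screw_dish: Bystander, loose: small pale round open dish, 54 mm across and 31 mm high. Origin: centre of its underside.
- microscope: Fixed obstacle, always in the same place: tall stereo microscope behind the parts, to the left. Its eyepieces overhang the bench towards the robot, to about x = 0.56 m, y = 0.27 to 0.41 m, 0.15 to 0.35 m up: an arm that swings in from the left must stay nearer the robot than that.
- flush_cutters: Bystander, loose: blue-handled flush cutters lying flat, 123 x 51 x 10 mm. Origin: the middle of its underside; x along its length.

How it is judged:
By the outcome, as a careful person would: the job done as asked, in the order asked, and still so for the second after the job is handed in, with the robot touching nothing.
It also fails if it takes over 72 s, if anything falls off the work surface, if the arm or the gripper's body presses on something with over 40 N, if the wrist force passes 120 N, or if a joint passes its speed limit or range.

## Working session

There is one attempt and no reset: what is moved stays moved. The work goes in short steps, Python scripts to look and compute and a tool call to move; the robot and the scene stay as the last step left them, time stands still between calls to the robot, and variables do not carry over. Pictures are saved under pics/ and viewed, at most 13 in all, crops included, and the job is handed in when it is done.

Besides the shell and the picture viewer there is one more tool, called as name(argument=value, ...) on one line, values as JSON. apply_moves: Moves the arm, as the interface text tells. Its arguments: {"type":"object","properties":{"rows":{"type":"array","items":{"type":"object","properties":{"ax":{"type":"number"},"ay":{"type":"number"},"az":{"type":"number"},"dx":{"type":"number"},"dy":{"type":"number"},"dz":{"type":"number"},"grip":{"type":"number"}}}},"squeeze":{"type":"number"}},"required":["rows"]}

```bash
mkdir -p pics; ls
cat > h.py <<'E'
import numpy as np, cv2
from station import arm
def cam(n,save=None):
    c=arm.read_camera(n)
    if save: cv2.imwrite('pics/'+save,c['color'][:,:,::-1])
    return c
def K(c):
    f=200/np.tan(np.radians(c['fovy'])/2)
    return np.array([[f,0,c['cx']],[0,f,c['cy']],[0,0,1.]]),np.array([c['k1'],0,0,0.])
def ray(c,px):
    k,d=K(c); u=cv2.undistortPoints(np.array(px,float).reshape(-1,1,2),k,d).reshape(-1,2)
    R=np.array(c['R']);t=np.array(c['t'])
    return -R.T@t,(R.T@np.c_[u,np.ones(len(u))].T).T
def onz(c,px,z):
    o,d=ray(c,px); return o+d*((z-o[2])/d[:,2])[:,None]
def cloud(c):
    v,u=np.mgrid[0:400,0:640]; o,d=ray(c,np.c_[u.ravel(),v.ravel()])
    return (o+d*c['range_z'].ravel()[:,None]).reshape(400,640,3)
def proj(c,X):
    k,d=K(c); r,_=cv2.Rodrigues(np.array(c['R'])); return cv2.projectPoints(np.array(X,float).reshape(-1,1,3),r,np.array(c['t'],float),k,d)[0].reshape(-1,2)
E
python3 - <<'E'
from h import *
for n in('scene','top'):
    c=cam(n,n+'0.png'); print(n,c['fovy'],c['cx'],c['cy'],c['k1'],np.round(c['R'],3).tolist(),np.round(c['t'],3), (-np.array(c['R']).T@c['t']).round(3))
s=arm.state();print(s['position'],np.round(s['tool_rot'],3),s['time'])
E
```

```text
pics
scene 56.06969011383034 311.8230796171511 197.94404753462888 -0.01305374205817054 [[-0.739, -0.674, -0.003], [-0.334, 0.371, -0.867], [0.585, -0.639, -0.499]] [0.477 0.236 0.775] [-0.022  0.729  0.593]
top 43.76209133234474 310.8728440663354 194.32455947051446 0.05398095226152384 [[0.015, -1.0, -0.005], [-0.985, -0.014, -0.173], [0.173, 0.008, -0.985]] [0.075 0.584 1.156] [0.374 0.074 1.24 ]
[ 0.19797939 -0.48586944  0.22613727] [[ 0.926  0.377 -0.   ]
 [ 0.377 -0.926  0.001]
 [ 0.    -0.001 -1.   ]] 0.1
```

View pics/top0.png

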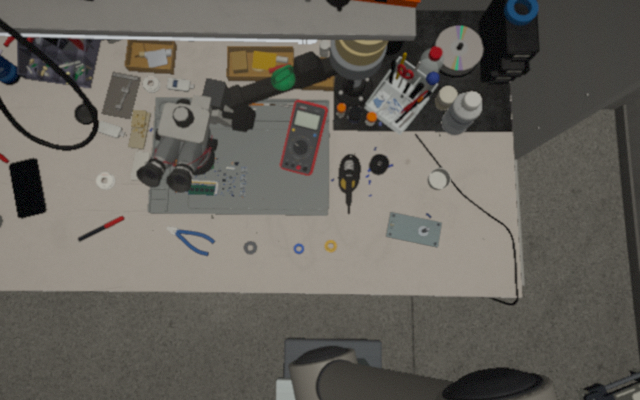

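View pics/scene0.png

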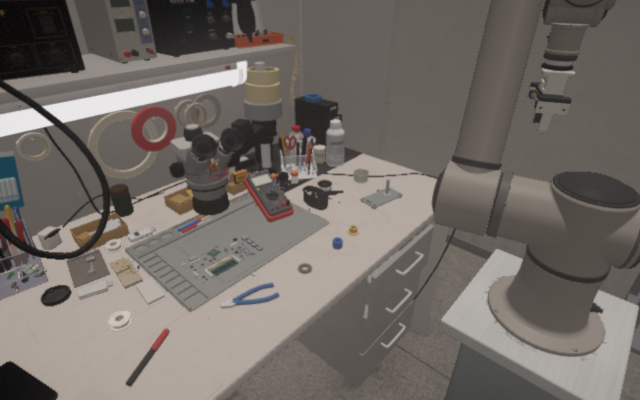

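The top view shows the washer at about (250,247), the spacer at (298,249), the bushing at (331,246), the reel stand at (414,230) and its spindle at about (425,231). In the scene view, the washer is at (305,268), the spacer at (338,243), the bushing at (353,230) and the spindle at (388,187).

```bash
cat > m.py <<'E'
from h import *
def comp(mask,seed,r):
    m=mask.astype(np.uint8); w=np.zeros_like(m); w[seed[1]-r:seed[1]+r+1,seed[0]-r:seed[0]+r+1]=1; m*=w
    n,l,s,ce=cv2.connectedComponentsWithStats(m)
    i=1+np.argmax(s[1:,4]); cn,_=cv2.findContours((l==i).astype(np.uint8),0,2)
    h=cv2.convexHull(max(cn,key=len)); f=np.zeros_like(m); cv2.drawContours(f,[h],-1,1,-1)
    M=cv2.moments(f,True); return (M['m10']/M['m00'],M['m01']/M['m00']),s[i,:4].tolist(),M['m00'],h[:,0]
E
python3 - <<'E'
from m import *
out=[]
for n,S in(('top',dict(w=(250,247),s=(298,249),b=(331,246))),('scene',dict(w=(305,268),s=(338,243),b=(353,230)))):
    c=cam(n); hsv=cv2.cvtColor(c['color'],cv2.COLOR_RGB2HSV); H,Sa,V=cv2.split(hsv)
    M=dict(w=V<125,s=(H>100)&(H<135)&(Sa>90),b=(H>10)&(H<35)&(Sa>90))
    for k in S:
        ce,bb,A,h=comp(M[k],S[k],14); z=dict(w=.003,s=.011,b=.007)[k]
        print(n,k,np.round(ce,1),bb,A,onz(c,[ce],z).round(4), onz(c,[ce],dict(w=.006,s=.022,b=.018)[k]).round(4))
    bb=(380,205,70,45) if n=='top' else (355,172,55,40)
    x,y,w,hh=bb; a=cv2.resize(c['color'][y:y+hh,x:x+w],None,fx=8,fy=8,interpolation=cv2.INTER_CUBIC)
    out.append(cv2.resize(a,(400,320*400//440) if n!='top' else (560,360)))
o=np.zeros((360+300,560,3),np.uint8);o[:360]=out[0];o[360:360+out[1].shape[0],:400]=out[1]
cv2.imwrite('pics/stand.png',cv2.resize(o,(500,589))[:,:,::-1])
E
```

```text
top w [249.8 247.2] [243, 241, 14, 14] 147.0 [[0.4561 0.2334 0.003 ]] [[0.4559 0.233  0.006 ]]
top s [298.3 248.4] [294, 244, 10, 10] 75.0 [[0.4544 0.1131 0.011 ]] [[0.4537 0.1127 0.022 ]]
top b [330.3 245.6] [325, 240, 12, 12] 120.0 [[0.4627 0.0343 0.007 ]] [[0.4619 0.0346 0.018 ]]
scene w [304.6 268.3] [298, 264, 14, 10] 107.0 [[0.457  0.2326 0.003 ]] [[0.4546 0.2351 0.006 ]]
scene s [337.4 240.6] [334, 238, 8, 6] 42.0 [[0.4622 0.1031 0.011 ]] [[0.453  0.1149 0.022 ]]
scene b [352.8 230.2] [348, 226, 10, 9] 74.0 [[0.4642 0.0338 0.007 ]] [[0.4551 0.0469 0.018 ]]
```

View pics/stand.png

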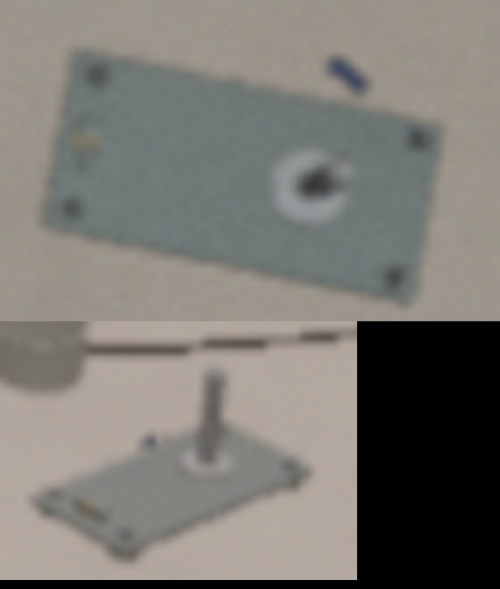

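The shoulder is at about (423,231) in the top view. In the scene view, the spindle tip is at about (388,179) and its foot at (387,192).

Run:
```python
from m import *
c=cam('top'); V=c['color'].astype(int)
g=V.sum(2)/3
hsv=cv2.cvtColor(c['color'],cv2.COLOR_RGB2HSV)
# plate: bluish-grey vs warm bench
pl=(V[:,:,2]-V[:,:,0])>-3
ce,bb,A,h=comp(pl,(414,230),32); r=cv2.minAreaRect(h); print('plate',ce,bb,A,r)
P=onz(c,cv2.boxPoints(r),.009); print(P.round(4)); 
C=onz(c,[r[0]],.009)[0]; e=[P[1]-P[0],P[2]-P[1]]; L=max(e,key=np.linalg.norm); print(np.linalg.norm(e[0]),np.linalg.norm(e[1])); u=L/np.linalg.norm(L)
u=u if u[1]>0 else -u   # lug side = left = +y
print('axis from plate',C-u*.022, 'dir',u)
sub=g[218:244,408:438]; m=np.zeros(g.shape,bool); m[221:241,413:434]=True
sh=m&(g>140); print(np.percentile(sub,[5,50,80,95]))
for th in(135,145,155):
    try: ce,bb,A,h=comp(m&(g>th),(423,231),10); cc,rr=cv2.minEnclosingCircle(h); print(th,ce,bb,A,cc,rr,onz(c,[ce,cc],.012).round(4))
    except Exception as ex: print(th,ex)
s=cam('scene'); print('scene tip',onz(s,[(387.6,179.5)],.064),'foot',onz(s,[(386.5,192)],.012))
print(proj(s,[[.463,-.194,.064],[.463,-.194,.012]]))
```

```text
plate (413.6590742101396, 229.1858927259368) [386, 212, 56, 35] 1361.0 ((413.7500305175781, 229.25001525878906), (52.55912780761719, 24.90675163269043), 11.309932708740234)
[[ 0.4875 -0.1016  0.009 ]
 [ 0.5485 -0.1144  0.009 ]
 [ 0.5247 -0.2409  0.009 ]
 [ 0.4643 -0.2271  0.009 ]]
0.06232071335024567 0.12871742514318069
axis from plate [ 0.50197648 -0.19285022  0.009     ] dir [ 0.18488031  0.98276104 -0.        ]
[111.  116.5 119.  144. ]
135 (422.7142857142857, 230.95714285714286) [419, 226, 9, 10] 70.0 (423.0882263183594, 230.88235473632812) 5.002262115478516 [[ 0.5019 -0.1925  0.012 ]
 [ 0.5021 -0.1934  0.012 ]]
145 (421.97872340425533, 230.9787234042553) [419, 227, 8, 8] 47.0 (422.5, 230.8333282470703) 4.116458415985107 [[ 0.5018 -0.1907  0.012 ]
 [ 0.5022 -0.192   0.012 ]]
155 attempt to get argmax of an empty sequence
scene tip [[ 0.50177711 -0.1890765   0.064     ]] foot [[ 0.50840436 -0.20235855  0.012     ]]
[[399.43677517 182.85797687]
 [397.54247399 197.7300426 ]]
```

apply_moves(rows=[{"az": 0.1289, "grip": 55}, {"az": 0.1289}, {"az": 0.1289}, {"dx": 50, "dy": -40}, {"dx": 50, "dy": -40}, {"dx": 50, "dy": -40}, {"dx": 50, "dy": -40}, {"dx": 50, "dy": -40}, {"dy": -50}, {"dy": -50}, {"dy": -50}, {"dy": -50}], squeeze=15)

```text
validation failed for argument at $.ro...
```

apply_moves(rows=[{"ax": 0, "ay": 0, "az": 0.129, "dx": 0, "dy": 0, "dz": 0, "grip": 55}, {"ax": 0, "ay": 0, "az": 0.129, "dx": 0, "dy": 0, "dz": 0, "grip": 55}, {"ax": 0, "ay": 0, "az": 0.129, "dx": 0, "dy": 0, "dz": 0, "grip": 55}], squeeze=15)

```text
time: 0.68
position: [0.1981, -0.4862, 0.2267]
tool_rot: [[1.0, -0.004, -0.0], [-0.004, -1.0, 0.0], [-0.0, -0.0, -1.0]]
wrist_force: [-0.3, 1.0, 0.0]
gripper_width: 0.0666
finger_force: 0.0
```

apply_moves(rows=[{"ax": 0, "ay": 0, "az": 0, "dx": 50, "dy": -40, "dz": 0, "grip": 55}, {"ax": 0, "ay": 0, "az": 0, "dx": 50, "dy": -40, "dz": 0, "grip": 55}, {"ax": 0, "ay": 0, "az": 0, "dx": 50, "dy": -40, "dz": 0, "grip": 55}, {"ax": 0, "ay": 0, "az": 0, "dx": 50, "dy": -40, "dz": 0, "grip": 55}, {"ax": 0, "ay": 0, "az": 0, "dx": 50, "dy": -40, "dz": 0, "grip": 55}, {"ax": 0, "ay": 0, "az": 0, "dx": 0, "dy": -50, "dz": 0, "grip": 55}, {"ax": 0, "ay": 0, "az": 0, "dx": 0, "dy": -50, "dz": 0, "grip": 55}, {"ax": 0, "ay": 0, "az": 0, "dx": 0, "dy": -50, "dz": 0, "grip": 55}, {"ax": 0, "ay": 0, "az": 0, "dx": 0, "dy": -50, "dz": 0, "grip": 55}, {"ax": 0, "ay": 0, "az": 0, "dx": 0, "dy": -50, "dz": 0, "grip": 55}, {"ax": 0, "ay": 0, "az": 0, "dx": 0, "dy": -50, "dz": 0, "grip": 55}, {"ax": 0, "ay": 0, "az": 0, "dx": 0, "dy": -50, "dz": 0, "grip": 55}])

```text
time: 2.17
position: [0.442, 0.0605, 0.2269]
tool_rot: [[1.0, -0.0, 0.001], [-0.0, -1.0, -0.0], [0.001, 0.0, -1.0]]
wrist_force: [1.0, -0.4, -0.3]
gripper_width: 0.0506
finger_force: 0.0
```

apply_moves(rows=[{"ax": 0, "ay": 0, "az": 0, "dx": 0, "dy": -25, "dz": 40, "grip": 55}, {"ax": 0, "ay": 0, "az": 0, "dx": 6, "dy": -24, "dz": 40, "grip": 55}, {"ax": 0, "ay": 0, "az": 0, "dx": 0, "dy": 0, "dz": 50, "grip": 55}, {"ax": 0, "ay": 0, "az": 0, "dx": 0, "dy": 0, "dz": 30, "grip": 55}, {"ax": 0, "ay": 0, "az": 0, "dx": 0, "dy": 0, "dz": 0, "grip": 55}, {"ax": 0, "ay": 0, "az": 0, "dx": 0, "dy": 0, "dz": 0, "grip": 55}])

```text
time: 2.92
position: [0.4491, 0.1079, 0.0678]
tool_rot: [[1.0, -0.0, 0.002], [-0.0, -1.0, 0.0], [0.002, -0.0, -1.0]]
wrist_force: [-0.2, 0.4, 0.1]
gripper_width: 0.0506
finger_force: 0.0
```

Run:
```python
from h import *
im=[]
t=cam('top');s=cam('scene')
a=cv2.resize(t['color'][215:275,265:335],(560,480),interpolation=2)[:300]
for c,cen in((t,(300,245)),(s,(337,225))):
    x,y=cen; im.append(cv2.resize(c['color'][y-30:y+30,x-30:x+30],(400,400),interpolation=2))
    print(proj(c,[[.454,.113,.0667]]))
cv2.imwrite('pics/a1.png',np.hstack(im)[:,:,::-1]); st=arm.state(); print(st['position'],st['joints'])
```

```text
[[297.59827561 246.97819717]]
[[338.09102453 225.55642366]]
[0.44936777 0.10793203 0.0681809 ] [ 3.99306118e+00  2.48409635e+01  1.08889246e+02 -5.49957274e-03
  4.60929987e+01  9.40205880e+01]
```

View pics/a1.png

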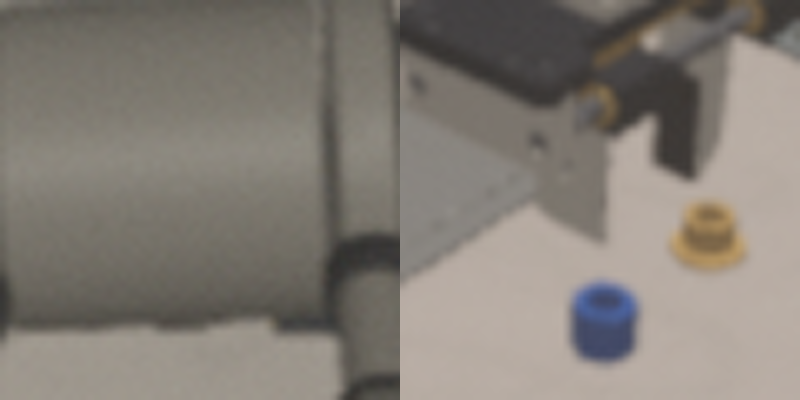

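The right-hand (scene) view shows the open fingers above the blue spacer at about (337,243) and the bushing at (353,230), with nothing touching. The top view is blocked by the arm.

apply_moves(rows=[{"ax": 0, "ay": 0, "az": 0, "dx": 4.5, "dy": -5, "dz": 0, "grip": 55}, {"ax": 0, "ay": 0, "az": 0, "dx": 0, "dy": 0, "dz": 25, "grip": 55}, {"ax": 0, "ay": 0, "az": 0, "dx": 0, "dy": 0, "dz": 25, "grip": 55}, {"ax": 0, "ay": 0, "az": 0, "dx": 0, "dy": 0, "dz": 10, "grip": 55}, {"ax": 0, "ay": 0, "az": 0, "dx": 0, "dy": 0, "dz": 0, "grip": 55}, {"ax": 0, "ay": 0, "az": 0, "dx": 0, "dy": 0, "dz": 0, "grip": 55}])

```text
time: 3.78
position: [0.4535, 0.113, 0.0075]
tool_rot: [[1.0, -0.0, 0.002], [-0.0, -1.0, 0.0], [0.002, -0.0, -1.0]]
wrist_force: [0.6, 0.5, -0.2]
gripper_width: 0.0503
finger_force: 0.0
```

apply_moves(rows=[{"ax": 0, "ay": 0, "az": 0, "dx": 0, "dy": 0, "dz": 4.5, "grip": 55}, {"ax": 0, "ay": 0, "az": 0, "dx": 0, "dy": 0, "dz": 0, "grip": 30}, {"ax": 0, "ay": 0, "az": 0, "dx": 0, "dy": 0, "dz": 0, "grip": 20}, {"ax": 0, "ay": 0, "az": 0, "dx": 0, "dy": 0, "dz": 0, "grip": 20}, {"ax": 0, "ay": 0, "az": 0, "dx": 0, "dy": 0, "dz": 0, "grip": 20}, {"ax": 0, "ay": 0, "az": 0, "dx": 0, "dy": 0, "dz": 0, "grip": 20}], squeeze=12)

```text
time: 4.53
position: [0.4528, 0.1129, 0.0023]
tool_rot: [[1.0, -0.0, 0.0], [-0.0, -1.0, -0.0], [0.0, 0.0, -1.0]]
wrist_force: [-0.1, 0.9, 1.9]
gripper_width: 0.0257
finger_force: 12.0
```

apply_moves(rows=[{"ax": 0, "ay": 0, "az": 0, "dx": 0, "dy": 0, "dz": -30, "grip": 20}, {"ax": 0, "ay": 0, "az": 0, "dx": 0, "dy": 0, "dz": -50, "grip": 20}, {"ax": 0, "ay": 0, "az": 0, "dx": 0, "dy": 0, "dz": -30, "grip": 20}, {"ax": 0, "ay": 0, "az": 0, "dx": 8, "dy": 30, "dz": 0, "grip": 20}, {"ax": 0, "ay": 0, "az": 0, "dx": 8, "dy": 50, "dz": 0, "grip": 20}, {"ax": 0, "ay": 0, "az": 0, "dx": 8, "dy": 50, "dz": 0, "grip": 20}, {"ax": 0, "ay": 0, "az": 0, "dx": 8, "dy": 50, "dz": 0, "grip": 20}, {"ax": 0, "ay": 0, "az": 0, "dx": 8, "dy": 50, "dz": 0, "grip": 20}, {"ax": 0, "ay": 0, "az": 0, "dx": 8, "dy": 50, "dz": 0, "grip": 20}, {"ax": 0, "ay": 0, "az": 0, "dx": 0, "dy": 26, "dz": 0, "grip": 20}, {"ax": 0, "ay": 0, "az": 0, "dx": 0, "dy": 0, "dz": 0, "grip": 20}, {"ax": 0, "ay": 0, "az": 0, "dx": 0, "dy": 0, "dz": 0, "grip": 20}])

```text
time: 6.02
position: [0.5003, -0.1921, 0.112]
tool_rot: [[1.0, -0.0, -0.001], [-0.0, -1.0, 0.001], [-0.001, -0.001, -1.0]]
wrist_force: [0.4, 0.2, 0.2]
gripper_width: 0.0256
finger_force: 12.0
```

Run:
```python
from m import *
im=[]
t=cam('top');s=cam('scene'); p=arm.state()['position'];print(p)
for c in(t,s):
    x,y=proj(c,[[.502,-.193,.07]])[0].astype(int); im.append(cv2.resize(c['color'][y-25:y+25,x-25:x+25],(400,400),interpolation=2)); print(x,y)
cv2.imwrite('pics/a2.png',np.hstack(im)[:,:,::-1])
H,Sa,V=cv2.split(cv2.cvtColor(s['color'],cv2.COLOR_RGB2HSV)); x,y=proj(s,[p+[0,0,.009]])[0].astype(int)
ce,bb,A,h=comp((H>100)&(H<135)&(Sa>90),(x,y),14); print('spacer blob',ce,bb,A,'TCP+9mm proj',proj(s,[p+[.001,0,.009]]))
```

```text
[ 0.5005365  -0.19177814  0.1121643 ]
428 228
388 177
spacer blob (393.0, 160.25) [392, 158, 3, 6] 12.0 TCP+9mm proj [[389.997915   162.30538067]]
```

View pics/a2.png

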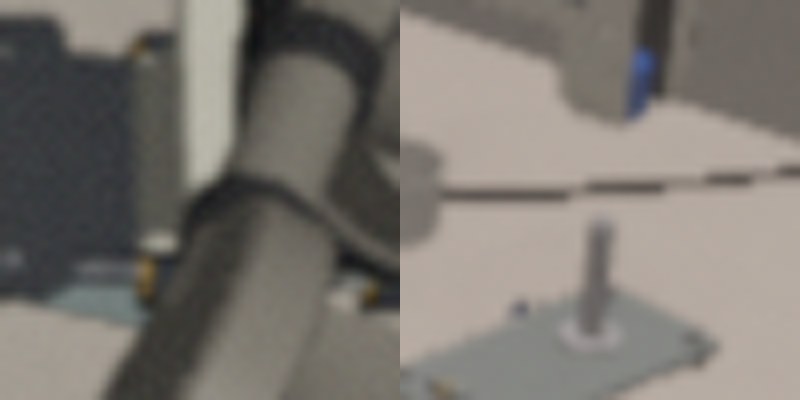

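The left (top) view is blocked by the arm. The right (scene) view shows the spacer in the fingers at (393,160), with the spindle tip below it at (388,180) and nothing in contact.

apply_moves(rows=[{"ax": 0, "ay": 0, "az": 0, "dx": 0.5, "dy": 1, "dz": 20, "grip": 20}, {"ax": 0, "ay": 0, "az": 0, "dx": 0, "dy": 0, "dz": 20, "grip": 20}, {"ax": 0, "ay": 0, "az": 0, "dx": 0, "dy": 0, "dz": 6, "grip": 20}, {"ax": 0, "ay": 0, "az": 0, "dx": 0, "dy": 0, "dz": 5, "grip": 20}, {"ax": 0, "ay": 0, "az": 0, "dx": 0, "dy": 0, "dz": 0, "grip": 20}])

```text
time: 6.75
position: [0.5014, -0.1939, 0.0615]
tool_rot: [[1.0, 0.0, 0.0], [0.0, -1.0, -0.0], [0.0, 0.0, -1.0]]
wrist_force: [0.4, -1.1, -0.1]
gripper_width: 0.0255
finger_force: 12.0
```

apply_moves(rows=[{"ax": 0, "ay": 0, "az": 0, "dx": 0, "dy": 0, "dz": 8, "grip": 20}, {"ax": 0, "ay": 0, "az": 0, "dx": 0, "dy": 0, "dz": 10, "grip": 20}, {"ax": 0, "ay": 0, "az": 0, "dx": 0, "dy": 0, "dz": 10, "grip": 20}, {"ax": 0, "ay": 0, "az": 0, "dx": 0, "dy": 0, "dz": 0, "grip": 20}])

```text
time: 7.25
position: [0.5005, -0.1938, 0.0321]
tool_rot: [[1.0, -0.0, -0.002], [-0.0, -1.0, 0.001], [-0.002, -0.001, -1.0]]
wrist_force: [0.5, -0.8, -0.3]
gripper_width: 0.0257
finger_force: 12.0
```

Run:
```python
from m import *
s=cam('scene'); st=arm.state();print(st['position'],st['wrist_force'],st['wrist_torque'])
x,y=proj(s,[[.502,-.193,.05]])[0].astype(int); cv2.imwrite('pics/a3.png',cv2.resize(s['color'][y-25:y+25,x-25:x+25],(400,400),interpolation=2)[:,:,::-1])
```

```text
[ 0.50084855 -0.1939243   0.03262806] [ 1.01978774  0.137594   -0.02010232] [ 0.0595873  -0.00127515 -0.00692071]
```

View pics/a3.png

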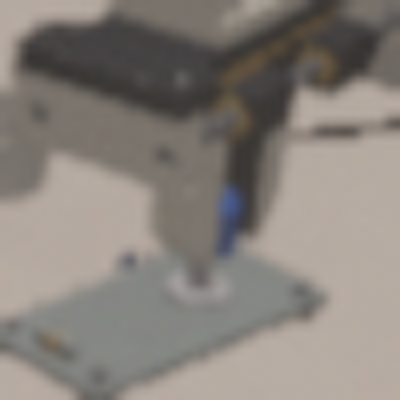

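The spacer (crop (230,215)) is around the spindle, whose foot shows below it at (200,280). It is threaded with no force.

apply_moves(rows=[{"ax": 0, "ay": 0, "az": 0, "dx": 0, "dy": 0, "dz": 8, "grip": 20}, {"ax": 0, "ay": 0, "az": 0, "dx": 0, "dy": 0, "dz": 7, "grip": 20}, {"ax": 0, "ay": 0, "az": 0, "dx": 0, "dy": 0, "dz": 1.5, "grip": 20}, {"ax": 0, "ay": 0, "az": 0, "dx": 0, "dy": 0, "dz": 1, "grip": 20}, {"ax": 0, "ay": 0, "az": 0, "dx": 0, "dy": 0, "dz": 0, "grip": 20}])

```text
time: 7.92
position: [0.5012, -0.1941, 0.0158]
tool_rot: [[1.0, -0.0, 0.0], [-0.0, -1.0, -0.0], [0.0, 0.0, -1.0]]
wrist_force: [-0.5, -1.0, 0.2]
gripper_width: 0.0254
finger_force: 12.0
```

apply_moves(rows=[{"ax": 0, "ay": 0, "az": 0, "dx": 0, "dy": 0, "dz": 1, "grip": 20}, {"ax": 0, "ay": 0, "az": 0, "dx": 0, "dy": 0, "dz": 0.8, "grip": 20}, {"ax": 0, "ay": 0, "az": 0, "dx": 0, "dy": 0, "dz": 0, "grip": 20}])

```text
time: 8.3
position: [0.5013, -0.1941, 0.0143]
tool_rot: [[1.0, -0.0, 0.0], [-0.0, -1.0, -0.0], [0.0, 0.0, -1.0]]
wrist_force: [-0.4, 0.1, 3.8]
gripper_width: 0.0256
finger_force: 12.0
```

apply_moves(rows=[{"ax": 0, "ay": 0, "az": 0, "dx": 0, "dy": 0, "dz": 0, "grip": 55}, {"ax": 0, "ay": 0, "az": 0, "dx": 0, "dy": 0, "dz": 0, "grip": 55}, {"ax": 0, "ay": 0, "az": 0, "dx": 0, "dy": 0, "dz": 0, "grip": 55}, {"ax": 0, "ay": 0, "az": 0, "dx": 0, "dy": 0, "dz": -15, "grip": 55}, {"ax": 0, "ay": 0, "az": 0, "dx": 0, "dy": 0, "dz": -45, "grip": 55}, {"ax": 0, "ay": 0, "az": 0, "dx": 0, "dy": 0, "dz": -50, "grip": 55}, {"ax": 0, "ay": 0, "az": 0, "dx": -5, "dy": -40, "dz": 0, "grip": 55}, {"ax": 0, "ay": 0, "az": 0, "dx": -8, "dy": -60, "dz": 0, "grip": 55}, {"ax": 0, "ay": 0, "az": 0, "dx": -8, "dy": -60, "dz": 0, "grip": 55}, {"ax": 0, "ay": 0, "az": 0, "dx": -8, "dy": -60, "dz": 0, "grip": 55}, {"ax": 0, "ay": 0, "az": 0, "dx": -8, "dy": -60, "dz": 0, "grip": 55}, {"ax": 0, "ay": 0, "az": 0, "dx": -8, "dy": -60, "dz": 0, "grip": 55}])

```text
time: 9.8
position: [0.4561, 0.1478, 0.1251]
tool_rot: [[1.0, -0.0, 0.002], [-0.0, -1.0, 0.0], [0.002, -0.0, -1.0]]
wrist_force: [0.8, -0.1, -0.7]
gripper_width: 0.0504
finger_force: 0.0
```

Run:
```python
from m import *
s=cam('scene','s4.png'); st=arm.state();print(st['position'],st['gripper_width'])
t=cam('top'); im=[]
for c in(t,s):
    x,y=proj(c,[[.502,-.193,.03]])[0].astype(int); im.append(cv2.resize(c['color'][y-25:y+25,x-25:x+25],(400,400),interpolation=2))
cv2.imwrite('pics/a4.png',np.hstack(im)[:,:,::-1])
H,Sa,V=cv2.split(cv2.cvtColor(s['color'],cv2.COLOR_RGB2HSV)); x,y=proj(s,[[.502,-.193,.023]])[0].astype(int)
ce,bb,A,h=comp((H>100)&(H<135)&(Sa>90),(x,y),14);print(ce,bb,A,proj(s,[[.502,-.193,z] for z in(.012,.023,.034)]))
```

```text
[0.45434475 0.15405103 0.12513605] 0.050397408649829896
(386.7894736842105, 189.55263157894737) [384, 187, 7, 7] 38.0 [[386.61508499 193.72671736]
 [386.95083666 190.67514197]
 [387.28958651 187.59511981]]
```

View pics/a4.png

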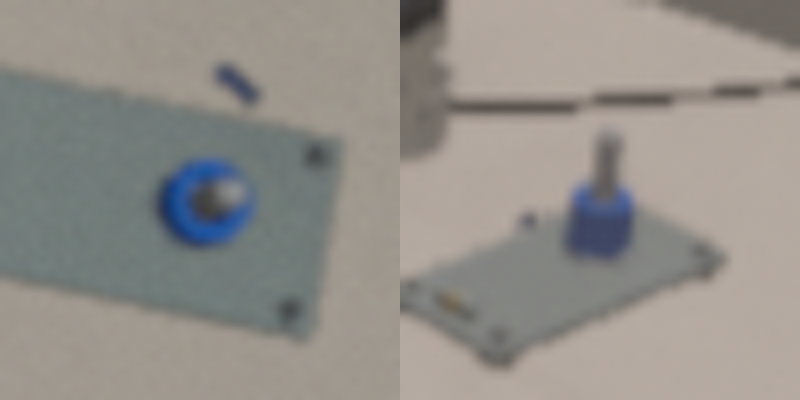

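The spacer is fully home and upright on the shoulder (crop (208,200) left, (600,220) right), with the spindle showing above it. Next is the washer.

apply_moves(rows=[{"ax": 0, "ay": 0, "az": 0, "dx": 2, "dy": -40, "dz": 0, "grip": 55}, {"ax": 0, "ay": 0, "az": 0, "dx": 0, "dy": -39.5, "dz": 20, "grip": 55}, {"ax": 0, "ay": 0, "az": 0, "dx": 0, "dy": 0, "dz": 40, "grip": 55}, {"ax": 0, "ay": 0, "az": 0, "dx": 0, "dy": 0, "dz": 40, "grip": 55}, {"ax": 0, "ay": 0, "az": 0, "dx": 0, "dy": 0, "dz": 12, "grip": 55}, {"ax": 0, "ay": 0, "az": 0, "dx": 0, "dy": 0, "dz": 0, "grip": 55}, {"ax": 0, "ay": 0, "az": 0, "dx": 0, "dy": 0, "dz": 0, "grip": 55}])

```text
time: 10.78
position: [0.4595, 0.2255, 0.0134]
tool_rot: [[1.0, -0.001, 0.003], [-0.001, -1.0, 0.001], [0.003, -0.001, -1.0]]
wrist_force: [0.3, -0.0, 0.4]
gripper_width: 0.0502
finger_force: 0.0
```

apply_moves(rows=[{"ax": 0, "ay": 0, "az": 0, "dx": -3, "dy": -8, "dz": 0, "grip": 55}, {"ax": 0, "ay": 0, "az": 0, "dx": 0, "dy": 0, "dz": 7, "grip": 55}, {"ax": 0, "ay": 0, "az": 0, "dx": 0, "dy": 0, "dz": 3, "grip": 55}, {"ax": 0, "ay": 0, "az": 0, "dx": 0, "dy": 0, "dz": 0, "grip": 55}, {"ax": 0, "ay": 0, "az": 0, "dx": 0, "dy": 0, "dz": 0, "grip": 55}])

```text
time: 11.4
position: [0.4553, 0.2334, 0.0018]
tool_rot: [[1.0, -0.0, -0.0], [-0.0, -1.0, -0.0], [-0.0, 0.0, -1.0]]
wrist_force: [-0.4, -0.2, 0.2]
gripper_width: 0.0504
finger_force: 0.0
```

apply_moves(rows=[{"ax": 0, "ay": 0, "az": 0, "dx": 0.8, "dy": 0, "dz": 0.5, "grip": 55}, {"ax": 0, "ay": 0, "az": 0, "dx": 0, "dy": 0, "dz": 0, "grip": 40}, {"ax": 0, "ay": 0, "az": 0, "dx": 0, "dy": 0, "dz": 0, "grip": 30}, {"ax": 0, "ay": 0, "az": 0, "dx": 0, "dy": 0, "dz": 0, "grip": 30}, {"ax": 0, "ay": 0, "az": 0, "dx": 0, "dy": 0, "dz": 0, "grip": 30}, {"ax": 0, "ay": 0, "az": 0, "dx": 0, "dy": 0, "dz": 0, "grip": 30}], squeeze=20)

```text
time: 12.15
position: [0.456, 0.2334, 0.0014]
tool_rot: [[1.0, -0.0, 0.0], [-0.0, -1.0, -0.0], [0.0, 0.0, -1.0]]
wrist_force: [0.2, -0.7, -0.2]
gripper_width: 0.0328
finger_force: 20.0
```

apply_moves(rows=[{"ax": 0, "ay": 0, "az": 0, "dx": 0, "dy": 0, "dz": -20, "grip": 30}, {"ax": 0, "ay": 0, "az": 0, "dx": 0, "dy": 0, "dz": -40, "grip": 30}, {"ax": 0, "ay": 0, "az": 0, "dx": 0, "dy": 0, "dz": -50, "grip": 30}, {"ax": 0, "ay": 0, "az": 0, "dx": 0, "dy": 0, "dz": 0, "grip": 30}])

```text
time: 12.65
position: [0.4583, 0.2343, 0.115]
tool_rot: [[1.0, -0.0, 0.008], [-0.0, -1.0, 0.002], [0.008, -0.002, -1.0]]
wrist_force: [0.8, -0.1, 0.2]
gripper_width: 0.0326
finger_force: 20.0
```

Run:
```python
from m import *
s=cam('scene'); st=arm.state();print(st['position'],st['gripper_width'])
x,y=proj(s,[np.array(st['position'])])[0].astype(int);print(x,y)
cv2.imwrite('pics/a5.png',cv2.resize(s['color'][y-25:y+30,x-30:x+30],(600,550),interpolation=2)[:,:,::-1])
```

```text
[0.45685169 0.23377485 0.11280686] 0.03277044561733945
303 230
```

View pics/a5.png

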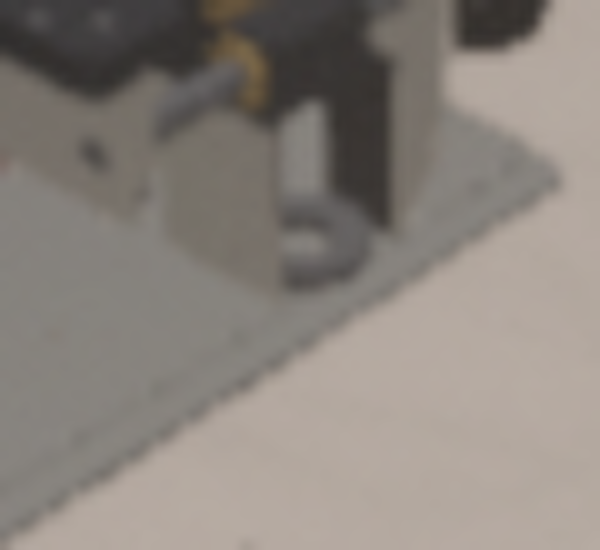

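The washer is held level in the fingers, with its ring at crop (320,240). Carrying it to the spindle.

apply_moves(rows=[{"ax": 0, "ay": 0, "az": 0, "dx": 0, "dy": 30, "dz": 0, "grip": 30}, {"ax": 0, "ay": 0, "az": 0, "dx": 5, "dy": 50, "dz": 0, "grip": 30}, {"ax": 0, "ay": 0, "az": 0, "dx": 6, "dy": 50, "dz": 0, "grip": 30}, {"ax": 0, "ay": 0, "az": 0, "dx": 6, "dy": 50, "dz": 0, "grip": 30}, {"ax": 0, "ay": 0, "az": 0, "dx": 6, "dy": 50, "dz": 0, "grip": 30}, {"ax": 0, "ay": 0, "az": 0, "dx": 6, "dy": 50, "dz": 0, "grip": 30}, {"ax": 0, "ay": 0, "az": 0, "dx": 6, "dy": 50, "dz": 0, "grip": 30}, {"ax": 0, "ay": 0, "az": 0, "dx": 5, "dy": 50, "dz": 0, "grip": 30}, {"ax": 0, "ay": 0, "az": 0, "dx": 4, "dy": 40, "dz": 0, "grip": 30}, {"ax": 0, "ay": 0, "az": 0, "dx": 0, "dy": 6, "dz": 0, "grip": 30}, {"ax": 0, "ay": 0, "az": 0, "dx": 0, "dy": 0, "dz": 0, "grip": 30}, {"ax": 0, "ay": 0, "az": 0, "dx": 0, "dy": 0, "dz": 0, "grip": 30}])

```text
time: 14.2
position: [0.4996, -0.1912, 0.1109]
tool_rot: [[1.0, 0.001, -0.001], [0.001, -1.0, 0.001], [-0.001, -0.001, -1.0]]
wrist_force: [0.1, 0.1, 0.2]
gripper_width: 0.0326
finger_force: 20.0
```

apply_moves(rows=[{"ax": 0, "ay": 0, "az": 0, "dx": 1.7, "dy": 2.3, "dz": 15, "grip": 30}, {"ax": 0, "ay": 0, "az": 0, "dx": 0, "dy": 0, "dz": 20, "grip": 30}, {"ax": 0, "ay": 0, "az": 0, "dx": 0, "dy": 0, "dz": 8, "grip": 30}, {"ax": 0, "ay": 0, "az": 0, "dx": 0, "dy": 0, "dz": 0, "grip": 30}, {"ax": 0, "ay": 0, "az": 0, "dx": 0, "dy": 0, "dz": 4, "grip": 30}, {"ax": 0, "ay": 0, "az": 0, "dx": 0, "dy": 0, "dz": 3, "grip": 30}, {"ax": 0, "ay": 0, "az": 0, "dx": 0, "dy": 0, "dz": 0, "grip": 30}])

```text
time: 15.08
position: [0.5017, -0.1949, 0.0615]
tool_rot: [[1.0, -0.0, 0.0], [-0.0, -1.0, -0.0], [0.0, 0.0, -1.0]]
wrist_force: [0.4, -0.0, -0.8]
gripper_width: 0.0321
finger_force: 20.0
```

apply_moves(rows=[{"ax": 0, "ay": 0, "az": 0, "dx": 0, "dy": -1.2, "dz": 0, "grip": 30}, {"ax": 0, "ay": 0, "az": 0, "dx": 0, "dy": 0, "dz": 3, "grip": 30}, {"ax": 0, "ay": 0, "az": 0, "dx": 0, "dy": 0, "dz": 4, "grip": 30}, {"ax": 0, "ay": 0, "az": 0, "dx": 0, "dy": 0, "dz": 0, "grip": 30}])

```text
time: 15.58
position: [0.5014, -0.1936, 0.054]
tool_rot: [[1.0, -0.0, -0.001], [-0.0, -1.0, 0.0], [-0.001, -0.0, -1.0]]
wrist_force: [-0.0, -0.0, -0.4]
gripper_width: 0.033
finger_force: 20.0
```

Run:
```python
from m import *
s=cam('scene'); st=arm.state();print(st['position'],st['gripper_width'],st['wrist_force'])
x,y=proj(s,[[.502,-.193,.05]])[0].astype(int);print(x,y)
cv2.imwrite('pics/a6.png',cv2.resize(s['color'][y-25:y+25,x-25:x+25],(500,500),interpolation=2)[:,:,::-1])
```

```text
[ 0.50150852 -0.19364634  0.05416549] 0.03241784201540505 [ 0.07524995  0.41693583 -0.13552517]
387 183
```

View pics/a6.png

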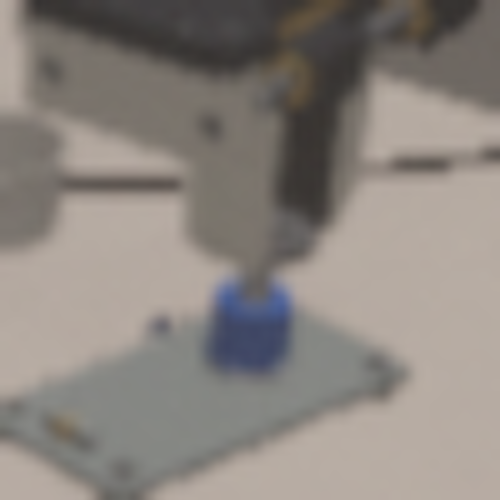

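The washer is level around the spindle, at crop (295,235), above the blue spacer at (250,320). No force so far.

apply_moves(rows=[{"ax": 0, "ay": 0, "az": 0, "dx": 0, "dy": 0, "dz": 8, "grip": 30}, {"ax": 0, "ay": 0, "az": 0, "dx": 0, "dy": 0, "dz": 7, "grip": 30}, {"ax": 0, "ay": 0, "az": 0, "dx": 0, "dy": 0, "dz": 1.5, "grip": 30}, {"ax": 0, "ay": 0, "az": 0, "dx": 0, "dy": 0, "dz": 1, "grip": 30}, {"ax": 0, "ay": 0, "az": 0, "dx": 0, "dy": 0, "dz": 0.7, "grip": 30}, {"ax": 0, "ay": 0, "az": 0, "dx": 0, "dy": 0, "dz": 0, "grip": 30}])

```text
time: 16.38
position: [0.5017, -0.1937, 0.0363]
tool_rot: [[1.0, -0.0, 0.0], [-0.0, -1.0, -0.0], [0.0, 0.0, -1.0]]
wrist_force: [0.2, -0.7, -0.1]
gripper_width: 0.0325
finger_force: 20.0
```

apply_moves(rows=[{"ax": 0, "ay": 0, "az": 0, "dx": 0, "dy": 0, "dz": 0.8, "grip": 30}, {"ax": 0, "ay": 0, "az": 0, "dx": 0, "dy": 0, "dz": 0.4, "grip": 30}, {"ax": 0, "ay": 0, "az": 0, "dx": 0, "dy": 0, "dz": 0, "grip": 30}])

```text
time: 16.75
position: [0.5018, -0.1937, 0.0353]
tool_rot: [[1.0, -0.0, 0.0], [-0.0, -1.0, -0.0], [0.0, 0.0, -1.0]]
wrist_force: [-0.9, 1.4, 4.1]
gripper_width: 0.0326
finger_force: 20.0
```

apply_moves(rows=[{"ax": 0, "ay": 0, "az": 0, "dx": 0, "dy": 0, "dz": 0, "grip": 55}, {"ax": 0, "ay": 0, "az": 0, "dx": 0, "dy": 0, "dz": 0, "grip": 55}, {"ax": 0, "ay": 0, "az": 0, "dx": 0, "dy": 0, "dz": 0, "grip": 55}, {"ax": 0, "ay": 0, "az": 0, "dx": 0, "dy": 0, "dz": -15, "grip": 55}, {"ax": 0, "ay": 0, "az": 0, "dx": 0, "dy": 0, "dz": -40, "grip": 55}, {"ax": 0, "ay": 0, "az": 0, "dx": 0, "dy": 0, "dz": -30, "grip": 55}, {"ax": 0, "ay": 0, "az": 0, "dx": -8, "dy": -50, "dz": 0, "grip": 55}, {"ax": 0, "ay": 0, "az": 0, "dx": -10, "dy": -60, "dz": 0, "grip": 55}, {"ax": 0, "ay": 0, "az": 0, "dx": -10, "dy": -60, "dz": 0, "grip": 55}, {"ax": 0, "ay": 0, "az": 0, "dx": -9, "dy": -48, "dz": 0, "grip": 55}, {"ax": 0, "ay": 0, "az": 0, "dx": 0, "dy": -10, "dz": 20, "grip": 55}, {"ax": 0, "ay": 0, "az": 0, "dx": 0, "dy": 0, "dz": 20, "grip": 55}])

```text
time: 18.25
position: [0.4652, 0.0355, 0.0809]
tool_rot: [[1.0, 0.002, 0.002], [0.002, -1.0, -0.0], [0.002, 0.0, -1.0]]
wrist_force: [-0.3, -0.1, 0.3]
gripper_width: 0.0506
finger_force: 0.0
```

Run:
```python
from m import *
s=cam('scene'); st=arm.state();print(st['position'],st['gripper_width'])
im=[]
for p in([.502,-.193,.03],[.463,.034,.02]):
    x,y=proj(s,[p])[0].astype(int); im.append(cv2.resize(s['color'][y-25:y+25,x-25:x+25],(400,400),interpolation=2))
cv2.imwrite('pics/a7.png',np.hstack(im)[:,:,::-1])
```

```text
[0.46360569 0.03511981 0.07846788] 0.05056748299684869
```

View pics/a7.png

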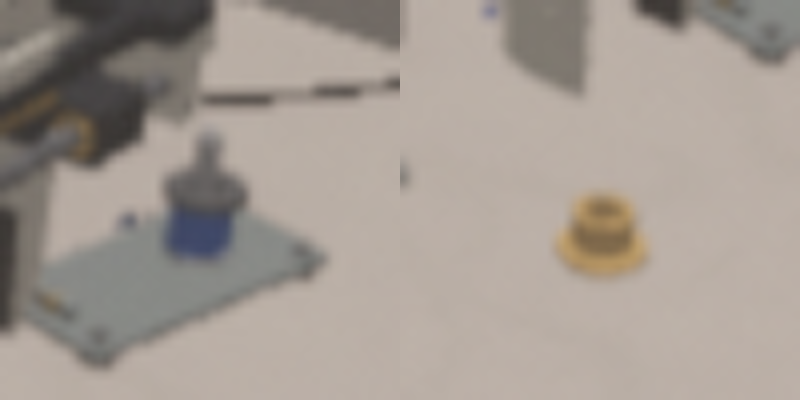

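The washer sits flat on the spacer (left crop (205,190)). The bushing stands upright at right crop (602,235), directly below the gripper.

apply_moves(rows=[{"ax": 0, "ay": 0, "az": 0, "dx": -0.5, "dy": 0.8, "dz": 25, "grip": 55}, {"ax": 0, "ay": 0, "az": 0, "dx": 0, "dy": 0, "dz": 25, "grip": 55}, {"ax": 0, "ay": 0, "az": 0, "dx": 0, "dy": 0, "dz": 13, "grip": 55}, {"ax": 0, "ay": 0, "az": 0, "dx": 0, "dy": 0, "dz": 4, "grip": 55}, {"ax": 0, "ay": 0, "az": 0, "dx": 0, "dy": 0, "dz": 0, "grip": 55}, {"ax": 0, "ay": 0, "az": 0, "dx": 0, "dy": 0, "dz": 0, "grip": 55}])

```text
time: 19.05
position: [0.4648, 0.0335, 0.0137]
tool_rot: [[1.0, -0.0, 0.001], [-0.0, -1.0, -0.0], [0.001, 0.0, -1.0]]
wrist_force: [-0.2, -0.1, -0.4]
gripper_width: 0.0503
finger_force: 0.0
```

apply_moves(rows=[{"ax": 0, "ay": 0, "az": 0, "dx": -1.5, "dy": -0.8, "dz": 4, "grip": 55}, {"ax": 0, "ay": 0, "az": 0, "dx": 0, "dy": 0, "dz": 3, "grip": 55}, {"ax": 0, "ay": 0, "az": 0, "dx": 0, "dy": 0, "dz": 0, "grip": 55}, {"ax": 0, "ay": 0, "az": 0, "dx": 0, "dy": 0, "dz": 0, "grip": 55}])

```text
time: 19.55
position: [0.4627, 0.0343, 0.006]
tool_rot: [[1.0, -0.0, -0.0], [-0.0, -1.0, -0.0], [-0.0, 0.0, -1.0]]
wrist_force: [-0.0, -0.4, 0.2]
gripper_width: 0.0501
finger_force: 0.0
```

apply_moves(rows=[{"ax": 0, "ay": 0, "az": 0, "dx": 0, "dy": 0, "dz": 0, "grip": 35}, {"ax": 0, "ay": 0, "az": 0, "dx": 0, "dy": 0, "dz": 0, "grip": 15}, {"ax": 0, "ay": 0, "az": 0, "dx": 0, "dy": 0, "dz": 0, "grip": 15}, {"ax": 0, "ay": 0, "az": 0, "dx": 0, "dy": 0, "dz": 0, "grip": 15}, {"ax": 0, "ay": 0, "az": 0, "dx": 0, "dy": 0, "dz": 0, "grip": 15}, {"ax": 0, "ay": 0, "az": 0, "dx": 0, "dy": 0, "dz": -30, "grip": 15}, {"ax": 0, "ay": 0, "az": 0, "dx": 0, "dy": 0, "dz": -45, "grip": 15}, {"ax": 0, "ay": 0, "az": 0, "dx": 0, "dy": 0, "dz": -35, "grip": 15}, {"ax": 0, "ay": 0, "az": 0, "dx": 0, "dy": 0, "dz": 0, "grip": 15}], squeeze=20)

```text
time: 20.68
position: [0.4643, 0.0342, 0.1183]
tool_rot: [[1.0, -0.0, 0.006], [-0.0, -1.0, -0.001], [0.006, 0.001, -1.0]]
wrist_force: [0.8, 0.6, -1.1]
gripper_width: 0.0207
finger_force: 20.0
```

apply_moves(rows=[{"ax": 0, "ay": 0, "az": 0, "dx": 5, "dy": 30, "dz": 0, "grip": 15}, {"ax": 0, "ay": 0, "az": 0, "dx": 8, "dy": 48, "dz": 0, "grip": 15}, {"ax": 0, "ay": 0, "az": 0, "dx": 9, "dy": 50, "dz": 0, "grip": 15}, {"ax": 0, "ay": 0, "az": 0, "dx": 8, "dy": 50, "dz": 0, "grip": 15}, {"ax": 0, "ay": 0, "az": 0, "dx": 6, "dy": 40, "dz": 0, "grip": 15}, {"ax": 0, "ay": 0, "az": 0, "dx": 2, "dy": 10, "dz": 0, "grip": 15}, {"ax": 0, "ay": 0, "az": 0, "dx": 0, "dy": 0, "dz": 15, "grip": 15}, {"ax": 0, "ay": 0, "az": 0, "dx": 0, "dy": 0, "dz": 15, "grip": 15}, {"ax": 0, "ay": 0, "az": 0, "dx": 0, "dy": 0, "dz": 0, "grip": 15}, {"ax": 0, "ay": 0, "az": 0, "dx": 0, "dy": 0, "dz": 0, "grip": 15}])

```text
time: 21.92
position: [0.5008, -0.1929, 0.0859]
tool_rot: [[1.0, 0.001, -0.0], [0.001, -1.0, 0.0], [-0.0, -0.0, -1.0]]
wrist_force: [-0.2, 1.3, 0.1]
gripper_width: 0.0209
finger_force: 20.0
```

Run:
```python
from m import *
s=cam('scene'); st=arm.state();print(st['position'],st['gripper_width'])
x,y=proj(s,[[.502,-.193,.06]])[0].astype(int)
cv2.imwrite('pics/a8.png',cv2.resize(s['color'][y-25:y+25,x-25:x+25],(400,400),interpolation=2)[:,:,::-1])
```

```text
[ 0.50092592 -0.19321813  0.08630173] 0.020681869789265825
```

View pics/a8.png

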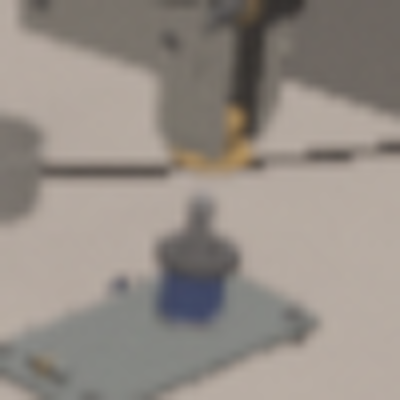

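The bushing is held level, flange down (crop (210,155)), centred within about a millimetre over the spindle tip at (202,200).

apply_moves(rows=[{"ax": 0, "ay": 0, "az": 0, "dx": 0.8, "dy": 0, "dz": 10, "grip": 15}, {"ax": 0, "ay": 0, "az": 0, "dx": 0, "dy": 0, "dz": 5, "grip": 15}, {"ax": 0, "ay": 0, "az": 0, "dx": 0, "dy": 0, "dz": 4, "grip": 15}, {"ax": 0, "ay": 0, "az": 0, "dx": 0, "dy": 0, "dz": 4, "grip": 15}, {"ax": 0, "ay": 0, "az": 0, "dx": 0, "dy": 0, "dz": 0, "grip": 15}])

```text
time: 22.6
position: [0.5013, -0.1936, 0.0627]
tool_rot: [[1.0, -0.0, -0.001], [-0.0, -1.0, 0.0], [-0.001, -0.0, -1.0]]
wrist_force: [-0.3, 0.3, -0.5]
gripper_width: 0.0207
finger_force: 20.0
```

apply_moves(rows=[{"ax": 0, "ay": 0, "az": 0, "dx": 0, "dy": 0, "dz": 6, "grip": 15}, {"ax": 0, "ay": 0, "az": 0, "dx": 0, "dy": 0, "dz": 6, "grip": 15}, {"ax": 0, "ay": 0, "az": 0, "dx": 0, "dy": 0, "dz": 2, "grip": 15}, {"ax": 0, "ay": 0, "az": 0, "dx": 0, "dy": 0, "dz": 1, "grip": 15}, {"ax": 0, "ay": 0, "az": 0, "dx": 0, "dy": 0, "dz": 0.7, "grip": 15}, {"ax": 0, "ay": 0, "az": 0, "dx": 0, "dy": 0, "dz": 0, "grip": 15}])

```text
time: 23.35
position: [0.5015, -0.1937, 0.0474]
tool_rot: [[1.0, -0.0, 0.0], [-0.0, -1.0, -0.0], [0.0, 0.0, -1.0]]
wrist_force: [0.6, 0.6, -0.2]
gripper_width: 0.0209
finger_force: 20.0
```

apply_moves(rows=[{"ax": 0, "ay": 0, "az": 0, "dx": 0, "dy": 0, "dz": 1, "grip": 15}, {"ax": 0, "ay": 0, "az": 0, "dx": 0, "dy": 0, "dz": 0.6, "grip": 15}, {"ax": 0, "ay": 0, "az": 0, "dx": 0, "dy": 0, "dz": 0, "grip": 15}])

```text
time: 23.72
position: [0.5016, -0.1937, 0.046]
tool_rot: [[1.0, -0.0, 0.0], [-0.0, -1.0, -0.0], [0.0, 0.0, -1.0]]
wrist_force: [-0.6, 1.0, 3.5]
gripper_width: 0.0207
finger_force: 20.0
```

Seated with light contact. Releasing and backing away.

apply_moves(rows=[{"ax": 0, "ay": 0, "az": 0, "dx": 0, "dy": 0, "dz": 0, "grip": 55}, {"ax": 0, "ay": 0, "az": 0, "dx": 0, "dy": 0, "dz": 0, "grip": 55}, {"ax": 0, "ay": 0, "az": 0, "dx": 0, "dy": 0, "dz": 0, "grip": 55}, {"ax": 0, "ay": 0, "az": 0, "dx": 0, "dy": 0, "dz": -15, "grip": 55}, {"ax": 0, "ay": 0, "az": 0, "dx": 0, "dy": 0, "dz": -40, "grip": 55}, {"ax": 0, "ay": 0, "az": 0, "dx": 0, "dy": 0, "dz": -50, "grip": 55}, {"ax": 0, "ay": 0, "az": 0, "dx": -10, "dy": -60, "dz": 0, "grip": 55}, {"ax": 0, "ay": 0, "az": 0, "dx": -10, "dy": -60, "dz": 0, "grip": 55}, {"ax": 0, "ay": 0, "az": 0, "dx": -10, "dy": -60, "dz": 0, "grip": 55}, {"ax": 0, "ay": 0, "az": 0, "dx": 0, "dy": -50, "dz": 0, "grip": 55}, {"ax": 0, "ay": 0, "az": 0, "dx": 0, "dy": 0, "dz": 0, "grip": 55}, {"ax": 0, "ay": 0, "az": 0, "dx": 0, "dy": 0, "dz": 0, "grip": 55}])

```text
time: 25.22
position: [0.4718, 0.036, 0.1514]
tool_rot: [[1.0, 0.001, 0.001], [0.001, -1.0, -0.001], [0.001, 0.001, -1.0]]
wrist_force: [0.1, 0.1, -0.1]
gripper_width: 0.0503
finger_force: 0.0
```

Run:
```python
from m import *
s=cam('scene');t=cam('top');im=[]
for c in(t,s):
    x,y=proj(c,[[.502,-.193,.04]])[0].astype(int); im.append(cv2.resize(c['color'][y-25:y+25,x-25:x+25],(400,400),interpolation=2))
print(proj(s,[[.502,-.193,z] for z in(.04,.058,.064)])-[x-25,y-25])
cv2.imwrite('pics/a9.png',np.hstack(im)[:,:,::-1])
```

```text
[[25.47563656 25.90298106]
 [26.03927075 20.77446825]
 [26.22899823 19.04738461]]
```

View pics/a9.png

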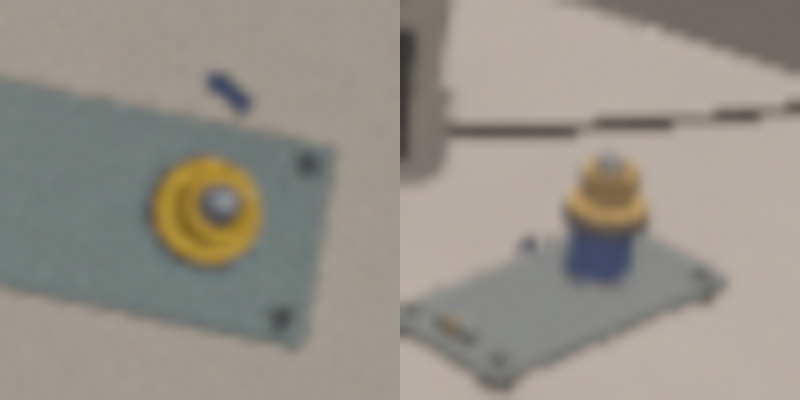

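The stack of spacer, washer and bushing (right crop (605,215)) is upright and closed up, with the spindle tip protruding at (610,160).

```bash
python3 -c "
from station import arm; print(arm.job_done())"
```

```text
the job is handed in; nothing more can be done
None
```

The hub is built and the job handed in at about 25 s: blue spacer, steel washer and brass bushing (flange down) are on the spindle in that order, each lowered to light contact (about 4 N) and flat in the last pictures; the spool, dish and cutters were not touched.

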